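Tip a standing rock block onto the scanner carriage

ROBOT

A 7-joint arm with a two-finger parallel gripper is mounted at the origin on the work surface. World frame = base frame: x ahead of the robot, y to its left, z up, the work surface at z = 0. Lengths are in m, angles in degrees, forces in N, time in s.
With the tool pointing down it reaches from about 0.425 to 0.875 m from the base axis. Payload 4.7 kg.
Tool frame: the origin (TCP) lies on the mounting face of the last link; the fingertips stand 182 mm ahead of it and the grasp point (between the pads) lies 164 mm ahead of it; z points along the fingers, x is the direction in which the jaws open and shut, and the axes are right-handed (so a half turn about z gives the same grasp; the last joint's range is limited). The gripper opens to 87 mm and grips with 3 to 60 N. Pads are 19 mm wide; open, the fingers measure 117 mm over their backs; the gripper's body (75 mm by 190 mm) begins 51 mm behind the grasp point.
Start: joints at [-74.765, 18.392, -4.016, 83.108, 1.295, 78.541, -3.26], TCP at [0.162, 0.63, 0.405] pointing down, gripper open.
Joint ranges: [-163.93, 163.93], [-17.29, 119.83], [-79.2, 71.16], [3.27, 140.29], [-89.18, 269.18], [5.43, 117.66], [-154.24, 154.24]. Speed limits (degrees/s): [147.25, 147.25, 180, 180, 180, 180, 180].

INTERFACE

Orientations are given as [roll, pitch, yaw] about the fixed x, y, z axes, in that order (R = Rz(yaw) Ry(pitch) Rx(roll)).
In Python, from cell import status, cams, env, outline_of, landmark_of gives the robot as it stands. The module is installed in compiled form; this text tells all that it offers.
- The arm moves only by the tool jog_arm, never from a script. Its argument "rows" is a list of rows, each a list of 7 numbers: the closure, from 0 (fully open) to 1 (shut), then the shift along the tool's x, y, z in m, then the turn, a rotation vector about the tool's x, y, z in degrees. A call has 1 to 12 rows; each row shifts and turns the commanded pose from where the row before left it, along the tool's axes as they then stand; what a row does not reach is not made up. A row lasts 1/12 s, in which the tool goes at most 41.7 mm and 7.16 degrees, less where a joint would pass 70% of its speed; a pose out of reach is approached as far as the arm can. A call with a gripper value outside its range is refused whole. The fingers move at their own pace and stop on an object; "grip_force" is the grip in N (left out, the last holds). Time passes only in rows, so rows that do not move let the fingers close. It gives the time, the measured TCP pose, the force and the opening at its end, in the units of the state.
- status.get_obs(): the state, without advancing time (a new reading comes with each control period).
- cams.read_camera(name): name is "scene" or "top"; returns (picture, depth): 384x512x3 uint8, red, green, blue; 384x512 float32, m along the optical axis (not along the pixel's ray), 0 where there is no reading.
- cams.camera_params(name): a dict with "vfov" (degrees; the focal length in pixels is half the picture's height over the tangent of half this angle, whatever the lens; pixels are square), "cx", "cy" (the principal point, pixels), "eye" and "attitude" of the camera in the world. Camera axes: x right, y up, looking along -z (the intrinsics and any distortion apply to the point x, -y, -z); pixel columns grow to the right and rows downward; lengths in m; the calibration is good to about 2 mm. A picture is of the moment at which its call begins. camera_params takes no time and is no camera call.
- env.sign_off(): hands the job in, once; it reports no verdict.
Trained networks look in the newest picture that a camera, given by its name, has taken for a name from the list of things; names that differ only in an ending like _2 or _b are one class to them, and where a whole thing is asked for, a point or a joint stands for the part that bears it (a point fixed in the world has none). Each returns a list of dicts, best first, with "conf" (0 to 1); they miss things now and then, are a little off and sometimes report something else, mostly with a low value. They report only what shows in the picture. A call takes as long as a camera call. They do not tell look-alikes from the thing itself.
- outline_of(camera, name): "pixels" (384x512 bool, what is visible of it) and "box" ([left, top, right, bottom] in pixels, round what is visible of it).
- landmark_of(camera, name): "position" ([row, column] in pixels: a listed point, or the origin of a listed thing).
The state is a dict: "time_s": time; "qpos": joint angles; "joint_velocities": joint speeds; "effort": joint torques, N m; "tool_pos": TCP position; "tool_rot": TCP orientation; "force": force on the tool from outside, world axes, zero at the start; "wrist_torque": the same for the moment, N m; "grip_width": finger opening in m.
Only numpy, scipy, OpenCV 4.12 (cv2) and the standard library are available. Lean on these libraries where they do the work, as an engineer would, in place of code of your own. Each camera call takes 0.05 s, during which the arm holds its last target. There are 200 camera calls.

TASK

Push the square-sawn rock block, still standing, flush against the low near edge of the scanner's carriage and press it there a moment, then push it high up so that it tips over that edge and lies on the carriage. Push it on between the two scale bars against the stop at the carriage's far end, again press a moment, and let go; each time press with about 6 newtons more than it takes to slide the block, since the carriage is held on its rails by light friction only and must not be shoved along. Never lift the block, and do not disturb the round core, jar, brush or hand lens.

Things in the scene. Friction and masses are not known exactly. Their poses are not given: they have to be found in the camera images.
- block: Square-sawn tan sandstone block with darker bands, 50 x 50 x 120 mm, 0.42 to 0.81 kg. Origin: centre of its foot; z runs along its length from foot to top (up while it stands). It starts on the table 45 to 110 mm short of the carriage's near edge, its x axis towards the carriage within 0.25 rad. Pushed at its foot it slides at 2 to 6 N (unknown).
- block_mid (a point): Centre of the block, 60 mm along its length from the foot.
- block_top (a point): Centre of the block's top face, 120 mm from the foot.
- scanner: Fixed imaging scanner. Origin on the table midway between two steel rails 16 mm wide, 18 mm high, centred at y = -97 and 97 mm, from x = 0 to 260 mm; x runs along the rails from the block's side to the grey and white housing (x 250 to 450 mm, 274 mm wide, 210 mm high), y across, z up.
- carriage (a joint): How far (m) the carriage stands along the scanner's x from its zero, where its near edge lies at the scanner's origin. It starts anywhere from 0 to 0.03 and is held by friction only: more than 17 N along the rails makes it slide, in either direction. It must stay within 3 mm of where it started. The standing block's foot is to be pressed on its near edge with 4 N or more for 0.2 s (sliding friction not counted).
- carriage_edge (a point): Middle of the top of the carriage's near edge, the low stop; axes as the scanner's. The carriage is an aluminium slab 172 mm long (x), 168 mm wide, its top 14 mm above the table. On it lie two black and white scale bars, 20 mm wide, 4 mm high, 130 mm long (x 15 to 145 mm), centred at y = -64 and 64 mm: 108 mm free between them.
- end_stop: The stop at the carriage's far end, carried by it: an upright aluminium strip 100 mm wide (y), 26 mm high, 10 mm thick. Origin: middle of the lower edge of its near face, on the slab's top, 152 mm beyond the near edge; axes as the scanner's. The block's top face is to be pressed on it with 4 N or more for 0.2 s (the block's own sliding friction not counted).
- round_core: Bystander: round grey rock core standing on end, 48 mm diameter, 90 mm high, origin at the centre of its underside; 150 to 180 mm to the scanner's -y side.
- jar: Bystander: jar with lid, 60 mm diameter, 110 mm high, origin at the centre of its underside; to the scanner's -y side.
- brush: Bystander: brush lying on the table, 180 mm long, on the scanner's +y side.
- magnifier: Bystander: flat black hand lens, 64 mm disc with a 90 mm handle, 10 mm thick, lying on the table.
Mind the look-alikes: they are no part of the job. Leave any orange look-alike of the block alone.

How it is judged:
By the outcome, as a careful person would: the job done as asked, in the order asked, and still so for the second after the job is handed in, with the robot touching nothing.
It also fails if it takes over 72 s, if anything falls off the work surface, if the arm or the gripper's body presses on something with over 40 N, if the wrist force passes 120 N, or if a joint passes its speed limit or range.

## Working session

There is one attempt and no reset: what is moved stays moved. The work goes in short steps, Python scripts to look and compute and a tool call to move; the robot and the scene stay as the last step left them, time stands still between calls to the robot, and variables do not carry over. Pictures are saved under pics/ and viewed, about 8 in all and at most 12, crops included, and the job is handed in when it is done.

Besides the shell and the picture viewer there is one more tool, called after "Call:" as name(argument=value, ...) on one line, values as JSON. jog_arm: Moves the arm, as the interface text tells. Its arguments: {"type":"object","properties":{"rows":{"type":"array"},"grip_force":{"type":"number"}},"required":["rows"]}

```bash
mkdir -p pics; ls; python3 - <<'E'
from cell import status,cams
import cv2,json
o=status.get_obs();print(o)
ims=[]
for n in("scene","top"):
    p,d=cams.read_camera(n);print(n,cams.camera_params(n))
    cv2.imwrite(f"pics/{n}0.png",p[:,:,::-1])
E
```

```text
pics
{'time_s': 0.0, 'qpos': array([-74.76429474,  18.43997831,  -4.01748511,  83.17603771,
         1.29537969,  78.53895663,  -3.25951444]), 'joint_velocities': array([-0.05838484, -0.11794486, -0.03105994,  0.05879469,  0.01963676,
       -0.15104721,  0.02151223]), 'effort': array([-7.99291070e-05, -4.91314030e+01, -4.03922265e-01, -3.12512076e+01,
       -6.39229151e-02,  4.41275525e-02,  1.57086552e-04]), 'tool_pos': array([0.16191738, 0.62929914, 0.40364107]), 'tool_rot': array([1.79994542e+02, 1.09700269e-01, 7.55764796e+01]), 'force': array([ 0.14246438, -0.14827935,  0.69684071]), 'wrist_torque': array([ 0.03832701, -0.01108224,  0.06863257]), 'grip_width': 0.08731701781838365}
scene {'vfov': 54.35380462078459, 'cx': 259.89690759643867, 'cy': 193.17247248070018, 'eye': array([1.03100501, 0.04103767, 0.88214979]), 'attitude': array([ 32.07390723,  -0.57490027, 106.32479561])}
top {'vfov': 48.20726572532818, 'cx': 259.2673186998937, 'cy': 192.26564764459562, 'eye': array([ 0.47466888, -0.11416058,  1.13729083]), 'attitude': array([  5.18829256,   0.88554467, -89.09397385])}
```

View pics/scene0.png

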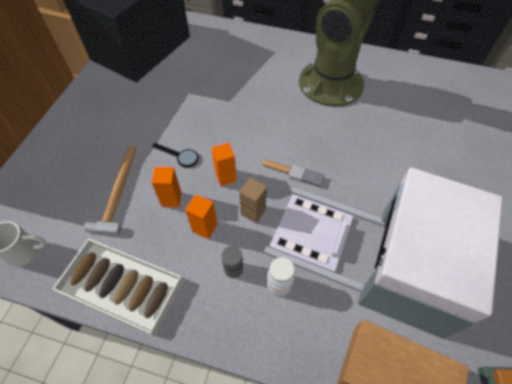

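View pics/top0.png

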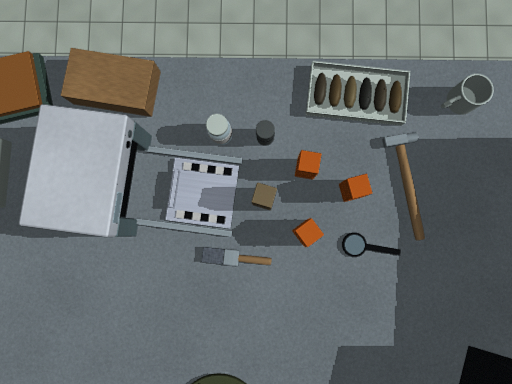

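The scene camera shows the tan banded block at about (253,200), just in front of the carriage at (312,232). In the top camera the block is at (264,195) and the carriage at (205,192). Candidates for the block in the top camera are tan (264,195) and orange (309,163), (355,187) and (308,232). Only the tan banded one fits; the orange ones are look-alikes. I'll measure it and confirm in a crop.

```bash
cat > h.py <<'E'
import numpy as np,cv2
from scipy.spatial.transform import Rotation as R
from cell import status,cams,env,outline_of,landmark_of
def geo(n):
    c=cams.camera_params(n);f=192/np.tan(np.radians(c['vfov']/2))
    return c,f,R.from_euler('xyz',c['attitude'],degrees=True).as_matrix()
def cloud(n,d):
    c,f,M=geo(n);v,u=np.mgrid[0:384,0:512]
    P=np.stack([(u-c['cx'])/f*d,-(v-c['cy'])/f*d,-d],-1)
    return P@M.T+c['eye']
def onplane(n,rc,z):
    c,f,M=geo(n);r=M@np.array([(rc[1]-c['cx'])/f,-(rc[0]-c['cy'])/f,-1])
    return c['eye']+r*(z-c['eye'][2])/r[2]
def rect(X):
    (c,s,a)=cv2.minAreaRect((X[:,:2]*1000).astype(np.float32));return np.round(c,1),np.round(s,1),round(a,1)
E
python3 - <<'E'
from h import *
cl={}
for n in("top","scene"):
    p,d=cams.read_camera(n);W=cloud(n,d);cl[n]=W
    print(n,"table z",np.median(W[300:330,250:300,2]) if n=="top" else np.median(W[150:170,80:110,2]))
    for k,z in(("block_top",.12),("block",0),("carriage_edge",.014),("end_stop",.014),("scanner",0),("round_core",0),("jar",0),("brush",0),("magnifier",0)):
        for r in landmark_of(n,k)[:3]:
            print(n,k,round(r['conf'],2),np.round(r['position'],1),np.round(onplane(n,r['position'],z),4))
    for k in("block","carriage","round_core","jar","brush","magnifier"):
        for r in outline_of(n,k)[:4]:
            m=r['pixels']&(d>0);X=W[m];zz=np.percentile(X[:,2],[2,95]);T=X[X[:,2]>zz[1]-.008]
            print(n,k,round(r['conf'],2),np.round(r['box']),zz.round(3),rect(T))
p,_=cams.read_camera("top")
c=cv2.resize(p[130:270,130:390],None,fx=3,fy=3,interpolation=cv2.INTER_CUBIC);cv2.imwrite("pics/crop1.png",c[:,:,::-1])
W=cl["top"];np.save("Wtop.npy",W)
# orange boxes
hsv=cv2.cvtColor(p,cv2.COLOR_RGB2HSV)
m=((hsv[...,0]<12)&(hsv[...,1]>200)&(hsv[...,2]>120)).astype(np.uint8)
nl,l,s,_=cv2.connectedComponentsWithStats(m)
for i in range(1,nl):
    if s[i,4]>80:
        X=W[l==i];print("orange",s[i],X[:,2].max().round(3),rect(X[X[:,2]>X[:,2].max()-.01]))
E
```

```text
top table z -0.00011929109538855176
top block_top 0.93 [193.8 266.7] [ 0.5634 -0.1147  0.12  ]
top block_top 0.84 [183.6 356.3] [ 0.5908 -0.3273  0.12  ]
top block_top 0.68 [160.5 310. ] [ 0.6448 -0.2171  0.12  ]
top block 0.91 [198.  261.1] [ 0.5624 -0.1001  0.    ]
top block 0.85 [190.7 350.9] [ 0.5853 -0.338   0.    ]
top block 0.72 [168.4 305.1] [ 0.6434 -0.2163  0.    ]
top carriage_edge 0.98 [193.9 234.4] [ 0.5711 -0.0299  0.014 ]
top end_stop 0.69 [189.1 175.1] [0.5816 0.127  0.014 ]
top scanner 0.56 [198.9 237.1] [ 0.5591 -0.0363  0.    ]
top round_core 0.87 [134.3 265.2] [ 0.7347 -0.1085  0.    ]
top jar 0.96 [134.1 223.3] [0.7338 0.0046 0.    ]
top brush 0.81 [256.3 238.8] [ 0.4079 -0.0438  0.    ]
top brush 0.51 [134.9 266.4] [ 0.7331 -0.1117  0.    ]
top magnifier 0.56 [243.6 352.8] [ 0.446  -0.3425  0.    ]
top block 0.87 [293. 153. 322. 178.] [0.008 0.122] (array([ 642.3, -214.8]), array([48.1, 49.8]), 80.8)
top block 0.83 [339. 174. 371. 204.] [0.007 0.122] (array([ 585.4, -333.9]), array([49.8, 49.7]), 15.1)
top block 0.73 [295. 221. 322. 250.] [0.025 0.122] (array([ 
[... 2229 characters left out ...]
(array([ 645.1, -215. ]), array([50.5, 51. ]), 80.4)
scene carriage 0.84 [267. 197. 354. 276.] [0.008 0.019] (array([579.7,  55.9]), array([171.7, 175.1]), 83.1)
scene round_core 0.87 [220. 247. 240. 276.] [0.002 0.09 ] (array([ 731.2, -108. ]), array([44.9, 43.3]), 17.6)
scene jar 0.71 [267. 157. 323. 190.] [-0.002  0.02 ] (array([407.1, -37.6]), array([178. ,  42.2]), 83.7)
scene jar 0.6 [269. 260. 294. 298.] [0.012 0.11 ] (array([736.5,  10.8]), array([50.8, 51.5]), 62.1)
scene brush 0.86 [262. 159. 324. 189.] [-0.001  0.02 ] (array([407.1, -37.6]), array([178. ,  42.2]), 83.7)
scene magnifier 0.62 [152. 141. 198. 169.] [-0.     0.011] (array([ 448.9, -386.8]), array([ 61.7, 147.8]), 2.2)
```

View pics/crop1.png

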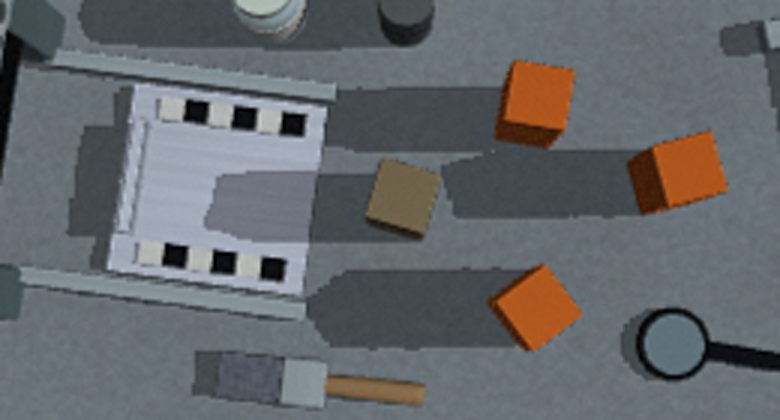

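The crop confirms it: the tan block's top is at crop (403,198), and the three orange ones stay put at (535,103), (678,172) and (535,308). 

The orange blocks leave no room for a low, leaned-back gripper at the block's starting place. So I'll first slide it about 28 mm along the table from straight above, with a light pinch front to back. After that I'll do the low push.

```bash
cat >> h.py <<'E'
U=np.array([np.sin(np.radians(6.8)),np.cos(np.radians(6.8)),0]) # scanner x
def state():
    o=status.get_obs();print("t",o['time_s'],"pos",o['tool_pos'].round(4),"rot",o['tool_rot'].round(2),"F",o['force'].round(2),"w",round(o['grip_width'],4));return o
def plan(p,e=None,frompos=None,frome=None):
    "shift in tool axes to p and rotvec to e (shift given in start axes)"
    o=status.get_obs();p0=o['tool_pos'] if frompos is None else np.array(frompos)
    r0=R.from_euler('xyz',o['tool_rot'] if frome is None else frome,degrees=True)
    s=r0.inv().apply(np.array(p)-p0);print("shift",s.round(4),"len",np.linalg.norm(s).round(3))
    if e is not None: print("turn",np.degrees((r0.inv()*R.from_euler('xyz',e,degrees=True)).as_rotvec()).round(2))
E
python3 - <<'E'
from h import *
e=[180,0,75.6]
plan([.44,.28,.45],e);plan([.5615,-.1075,.40],[180,0,74.3],[.44,.28,.45],e)
E
```

```text
shift [-0.2692  0.3563 -0.0452] len 0.449
turn [ 0.   -0.01 -0.02]
shift [-0.3451  0.2141  0.05  ] len 0.409
turn [ 0.  -0.   1.3]
```

Call:
jog_arm(rows=[[0,-0.0224,0.0297,-0.0038,0,0,0],[0,-0.0224,0.0297,-0.0038,0,0,0],[0,-0.0224,0.0297,-0.0038,0,0,0],[0,-0.0224,0.0297,-0.0038,0,0,0],[0,-0.0224,0.0297,-0.0038,0,0,0],[0,-0.0224,0.0297,-0.0038,0,0,0],[0,-0.0224,0.0297,-0.0038,0,0,0],[0,-0.0224,0.0297,-0.0038,0,0,0],[0,-0.0224,0.0297,-0.0038,0,0,0],[0,-0.0224,0.0297,-0.0038,0,0,0],[0,-0.0224,0.0297,-0.0038,0,0,0],[0,-0.0224,0.0297,-0.0038,0,0,0]])

```text
time_s: 2.75
tool_pos: [0.4409, 0.2787, 0.451]
tool_rot: [180.0, -0.1, 75.6]
force: [0.7, 1.0, -0.5]
grip_width: 0.0868
```

Call:
jog_arm(rows=[[0,-0.0288,0.0178,0.0042,0,0,0.11],[0,-0.0288,0.0178,0.0042,0,0,0.11],[0,-0.0288,0.0178,0.0042,0,0,0.11],[0,-0.0288,0.0178,0.0042,0,0,0.11],[0,-0.0288,0.0178,0.0042,0,0,0.11],[0,-0.0288,0.0178,0.0042,0,0,0.11],[0,-0.0288,0.0178,0.0042,0,0,0.11],[0,-0.0288,0.0178,0.0042,0,0,0.11],[0,-0.0288,0.0178,0.0042,0,0,0.11],[0,-0.0288,0.0178,0.0042,0,0,0.11],[0,-0.0288,0.0178,0.0042,0,0,0.11],[0,-0.0288,0.0178,0.0042,0,0,0.11]])

```text
time_s: 3.75
tool_pos: [0.557, -0.1103, 0.4001]
tool_rot: [180.0, -0.0, 74.3]
force: [0.9, 0.1, -0.7]
grip_width: 0.0873
```

```bash
python3 - <<'E'
from h import *
o=state();plan([.5615,-.1075,.240],[180,0,74.3]);print(o['qpos'].round(1))
E
```

```text
t 3.75 pos [ 0.557  -0.1103  0.4001] rot [ 1.7995e+02 -4.0000e-02  7.4270e+01] F [ 0.93  0.13 -0.66] w 0.0873
shift [0.0038 0.0035 0.1601] len 0.16
turn [ 0.05 -0.04 -0.03]
[-24.    9.3  36.5  96.7  -5.7  75.8  87.8]
```

Call:
jog_arm(rows=[[0,0.002,0.0018,0.01,0,0,0],[0,0.0018,0.0017,0.02,0,0,0],[0,0,0,0.03,0,0,0],[0,0,0,0.03,0,0,0],[0,0,0,0.03,0,0,0],[0,0,0,0.025,0,0,0],[0,0,0,0.015,0,0,0],[0,0,0,0,0,0,0]])

```text
time_s: 4.42
tool_pos: [0.5595, -0.1053, 0.2363]
tool_rot: [-179.6, 0.1, 74.3]
force: [-0.7, 0.4, -1.0]
grip_width: 0.0867
```

Call:
jog_arm(rows=[[0.5,0,0,0,0,0,0],[0.5,0,0,0,0,0,0],[0.5,0,0,0,0,0,0],[0.5,0,0,0,0,0,0],[0.5,0,0,0,0,0,0],[0.5,0,0,0,0,0,0]], grip_force=6)

```text
time_s: 4.92
tool_pos: [0.5615, -0.1061, 0.2407]
tool_rot: [179.9, -0.0, 74.3]
force: [0.0, -0.6, -0.8]
grip_width: 0.0551
```

Call:
jog_arm(rows=[[0.5,0,0,0,0,0,0],[0.5,0,0,0,0,0,0],[0.5,0,0,0,0,0,0],[0.5,0.002,-0.0003,0,0,0,-0.9],[0.5,0.003,-0.0004,0,0,0,-1],[0.5,0.004,-0.0005,0,0,0,-1],[0.5,0.004,-0.0004,0,0,0,-1],[0.5,0.004,-0.0003,0,0,0,-1],[0.5,0.004,-0.0002,0,0,0,-1],[0.5,0.004,-0.0001,0,0,0,-1],[0.5,0.003,0,0,0,0,-1],[0.5,0.002,0,0,0,0,-1]])

```text
time_s: 5.92
tool_pos: [0.5655, -0.0759, 0.2403]
tool_rot: [180.0, 0.0, 83.3]
force: [0.2, -5.3, 4.1]
grip_width: 0.0499
```

Call:
jog_arm(rows=[[0.5,0,0,0,0,0,0],[0,0,0,0,0,0,0],[0,0,0,0,0,0,0],[0,0,0,0,0,0,0],[0,0,0,0,0,0,0],[0,0,0,0,0,0,0],[0,0,0,0,0,0,0]])

```text
time_s: 6.5
tool_pos: [0.5651, -0.0758, 0.2397]
tool_rot: [-180.0, -0.0, 83.2]
force: [0.1, 0.0, -0.1]
grip_width: 0.0816
```

```bash
python3 - <<'E'
from h import *
o=state();print(o['qpos'].round(1))
p,d=cams.read_camera("scene")
cv2.imwrite("pics/s2.png",cv2.resize(p[100:300,180:400],None,fx=3,fy=3)[:,:,::-1])
E
```

```text
t 6.5 pos [ 0.5651 -0.0758  0.2397] rot [-1.7997e+02 -3.0000e-02  8.3170e+01] F [ 0.12  0.04 -0.09] w 0.0816
[-22.6  18.5  32.2 106.3 -11.5  58.5  97.5]
```

View pics/s2.png

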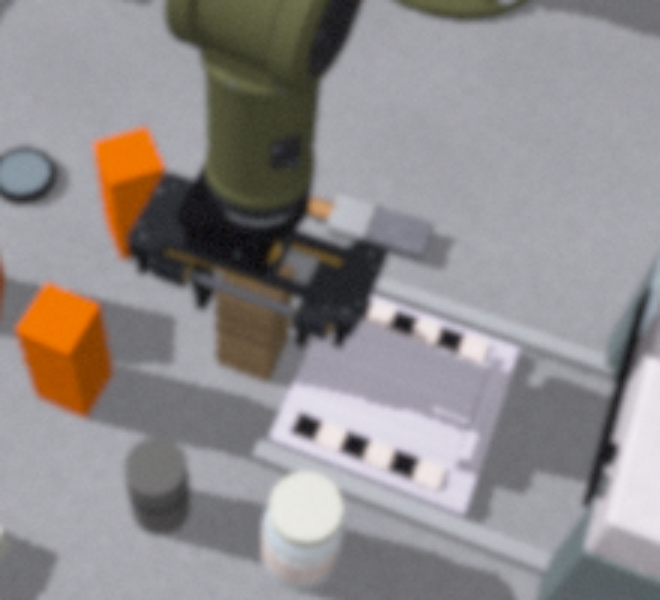

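The block stands upright at crop (250,320), squared up, with about 20 mm to go. Another 11 mm by pinch will give the leaned gripper room past the orange blocks, since the fingertips are above carriage height.

Call:
jog_arm(rows=[[0.5,0,0,0,0,0,0],[0.5,0,0,0,0,0,0],[0.5,0,0,0,0,0,0],[0.5,0,0,0,0,0,0],[0.5,0,0,0,0,0,0],[0.5,0,0,0,0,0,0],[0.5,0,0,0,0,0,0],[0.5,0.002,0,0,0,0,0],[0.5,0.003,0,0,0,0,0],[0.5,0.003,0,0,0,0,0],[0.5,0.002,0,0,0,0,0],[0.5,0.001,0,0,0,0,0]])

```text
time_s: 7.55
tool_pos: [0.5666, -0.0651, 0.24]
tool_rot: [180.0, 0.0, 83.2]
force: [-1.5, -3.3, 0.8]
grip_width: 0.0501
```

Call:
jog_arm(rows=[[0.5,0,0,0,0,0,0],[0,0,0,0,0,0,0],[0,0,0,0,0,0,0],[0,0,0,0,0,0,0],[0,0,0,0,0,0,0],[0,0,0,0,0,0,0],[0,0,0,-0.015,0,0,0],[0,0,0,-0.03,0,0,0],[0,0,0,-0.03,0,0,0],[0,0,0,-0.03,0,0,0],[0,0,0,-0.025,0,0,0]])

```text
time_s: 8.47
tool_pos: [0.5666, -0.0654, 0.3722]
tool_rot: [179.9, -0.0, 83.1]
force: [-0.3, -0.8, 0.6]
grip_width: 0.0868
```

```bash
python3 - <<'E'
from h import *
o=state()
th=28;yaw=-6.8
Rt=R.from_euler('z',yaw,degrees=True)*R.from_euler('x',180,degrees=True)*R.from_euler('x',th,degrees=True)
print("target euler",Rt.as_euler('xyz',degrees=True).round(2))
r0=R.from_euler('xyz',o['tool_rot'],degrees=True);print(np.degrees((r0.inv()*Rt).as_rotvec()).round(2))
# block centre
c=np.array([.565,-.0759,0])+.011*U
rear=c-.025*U;print("rear",rear.round(4))
for cl,z in((.012,.10),(.004,.012)):
    tip=rear-(.0084+cl)*U+[0,0,z];tcp=tip-.182*Rt.apply([0,0,1]);print("tcp",tcp.round(4))
    if z>.05: # turn at once after yawing
        t1=tcp
        print("shift in current axes",r0.inv().apply(tcp-o['tool_pos']).round(4))
    else: print("then in tool axes",Rt.inv().apply(tcp-t1).round(4))
E
```

```text
t 8.4667 pos [ 0.5666 -0.0654  0.3722] rot [ 1.7991e+02 -4.0000e-02  8.3140e+01] F [-0.27 -0.83  0.56] w 0.0868
target euler [-152.    -0.    -6.8]
[22.   21.84 88.01]
rear [ 0.5633 -0.0898  0.    ]
tcp [ 0.5508 -0.1949  0.2607]
shift in current axes [-0.1306 -0.0004  0.1114]
tcp [ 0.5518 -0.187   0.1727]
then in tool axes [-0.      0.0342  0.0815]
```

Call:
jog_arm(rows=[[0.83,-0.015,0,0,0,0,3],[0.83,-0.03,0.0015,0,0,0,7],[0.83,-0.03,0.005,0,0,0,7],[0.83,-0.03,0.009,0,0,0,7],[0.83,-0.018,0.008,0,0,0,7],[0.83,0,0,0,0,0,7],[0.83,0,0,0,0,0,7],[0.83,0,0,0,0,0,7],[0.83,0,0,0,0,0,7],[0.83,0,0,0,0,0,7],[0.83,0,0,0,0,0,7],[0.83,0,0,0,0,0,7]])

```text
time_s: 9.47
tool_pos: [0.5506, -0.1911, 0.3693]
tool_rot: [-180.0, 0.0, 2.7]
force: [-0.5, 0.5, 0.5]
grip_width: 0.0176
```

Call:
jog_arm(rows=[[0.83,0,0,0,0,0,7],[0.83,0,0,0,0,0,5],[0.83,0,0,0,5,0,0],[0.83,0,0,0,7,0,0],[0.83,0,0,0,7,0,0],[0.83,0,0,0,7,0,0],[0.83,0,0,0,2,0,0],[0.83,0,0,0,0,0,0]])

```text
time_s: 10.13
tool_pos: [0.5502, -0.1925, 0.3688]
tool_rot: [-152.0, 0.1, -9.1]
force: [0.2, 0.0, 0.4]
grip_width: 0.0148
```

```bash
python3 - <<'E'
from h import *
o=state();print(o['qpos'].round(1))
plan([.5508,-.1949,.2607],[-152,0,-6.8])
E
```

```text
t 10.1333 pos [ 0.5502 -0.1925  0.3688] rot [-1.5196e+02  1.1000e-01 -9.0800e+00] F [0.17 0.   0.39] w 0.0148
[-12.4  18.6  45.6  95.7 -38.7  85.8  32. ]
shift [0.0012 0.0528 0.0944] len 0.108
turn [-0.04 -0.97 -2.07]
```

Call:
jog_arm(rows=[[0.83,0.0002,0.01,0.018,0,-1,-2],[0.83,0.0002,0.014,0.025,0,0,0],[0.83,0.0002,0.014,0.025,0,0,0],[0.83,0.0002,0.01,0.018,0,0,0],[0.83,0.0002,0.005,0.008,0,0,0],[0.83,0,0,0,0,0,0]])

```text
time_s: 10.63
tool_pos: [0.551, -0.1929, 0.2597]
tool_rot: [-152.0, 0.2, -6.6]
force: [-1.0, 0.7, 0.5]
grip_width: 0.0147
```

```bash
python3 - <<'E'
from h import *
o=state();print(o['qpos'].round(1))
plan([.5514,-.190,.1727],[-152,0,-6.8])
for n in("top",):
    p,d=cams.read_camera(n);W=cloud(n,d)
    hsv=cv2.cvtColor(p,cv2.COLOR_RGB2HSV)
    x=W[...,0];y=W[...,1];z=W[...,2]
    m=(z>.113)&(z<.126)&(abs(x-.566)<.06)&(y>-.1)&(y<-.02)
    print("block top",m.sum(),rect(W[m]))
p,d=cams.read_camera("scene")
cv2.imwrite("pics/s3.png",cv2.resize(p[100:300,160:380],None,fx=3,fy=3)[:,:,::-1])
E
```

```text
t 10.6333 pos [ 0.551  -0.1929  0.2597] rot [-152.04    0.2    -6.59] F [-1.02  0.74  0.5 ] w 0.0147
[ -9.6  25.9  42.9 100.9 -43.3  78.5  41.8]
shift [0.0003 0.0382 0.0782] len 0.087
turn [0.04 0.28 0.09]
block top 438 (array([566.8, -66.1]), array([50. , 49.9]), 83.2)
```

View pics/s3.png

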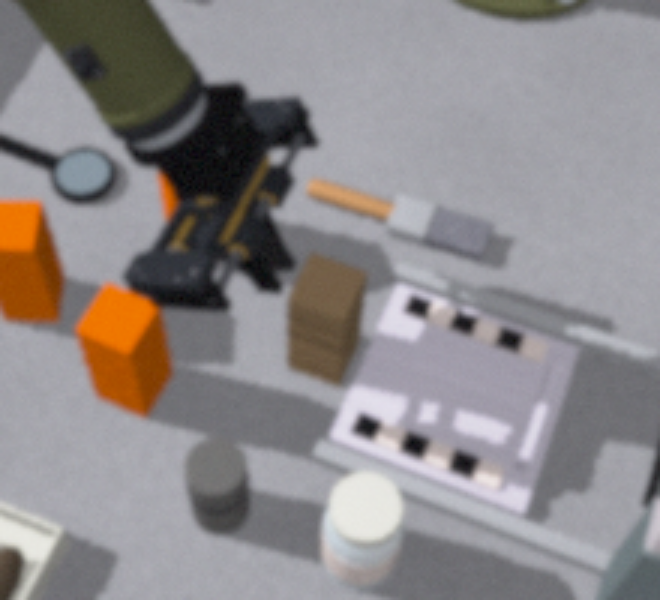

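The block is upright at crop (327,315), square to the carriage. The leaned gripper clears the orange ones, so I'm lowering it behind the foot.

Call:
jog_arm(rows=[[0.83,0,0.007,0.014,0,0,0],[0.83,0,0.01,0.02,0,0,0],[0.83,0,0.01,0.02,0,0,0],[0.83,0,0.007,0.015,0,0,0],[0.83,0,0.004,0.009,0,0,0],[0.83,0,0,0,0,0,0]])

```text
time_s: 11.23
tool_pos: [0.5516, -0.1896, 0.1735]
tool_rot: [-152.0, 0.1, -6.5]
force: [-0.1, 2.3, 1.0]
grip_width: 0.015
```

Call:
jog_arm(rows=[[0.83,0,0,0,0,0,0],[0.83,0,-0.0018,0.0009,0,0,0],[0.83,0,-0.0018,0.0009,0,0,0],[0.83,0,0,0,0,0,0]])

```text
time_s: 11.57
tool_pos: [0.553, -0.1863, 0.1764]
tool_rot: [-152.0, -0.1, -6.6]
force: [0.5, 0.8, 0.2]
grip_width: 0.0151
```

```bash
python3 - <<'E'
from h import *
state()
E
```

```text
t 11.5667 pos [ 0.553  -0.1863  0.1764] rot [-1.5199e+02 -1.5000e-01 -6.5800e+00] F [0.47 0.85 0.16] w 0.0151
```

Call:
jog_arm(rows=[[0.83,0,-0.0009,0.0005,0,0,0],[0.83,0,-0.0009,0.0005,0,0,0],[0.83,0,-0.0009,0.0005,0,0,0],[0.83,0,-0.0009,0.0005,0,0,0]])

```text
time_s: 11.9
tool_pos: [0.5531, -0.1836, 0.1759]
tool_rot: [-152.1, -0.1, -6.7]
force: [0.1, -3.7, 2.5]
grip_width: 0.015
```

Call:
jog_arm(rows=[[0.83,0,-0.0009,0.0005,0,0,0],[0.83,0,-0.0009,0.0005,0,0,0],[0.83,0,-0.0009,0.0005,0,0,0]])

```text
time_s: 12.15
tool_pos: [0.5535, -0.1803, 0.1758]
tool_rot: [-152.1, -0.1, -6.7]
force: [-0.9, -4.1, 3.6]
grip_width: 0.0146
```

Call:
jog_arm(rows=[[0.83,0,-0.0009,0.0005,0,0,0],[0.83,0,-0.0009,0.0005,0,0,0],[0.83,0,0,0,0,0,0]])

```text
time_s: 12.4
tool_pos: [0.5538, -0.178, 0.1757]
tool_rot: [-152.1, -0.1, -6.7]
force: [0.3, -5.3, 4.3]
grip_width: 0.0144
```

Call:
jog_arm(rows=[[0.83,0,-0.0009,0.0005,0,0,0],[0.83,0,-0.0009,0.0005,0,0,0]])

```text
time_s: 12.57
tool_pos: [0.5539, -0.1761, 0.1756]
tool_rot: [-152.1, -0.1, -6.7]
force: [-1.0, -4.9, 4.1]
grip_width: 0.0149
```

Call:
jog_arm(rows=[[0.83,0,-0.0009,0.0005,0,0,0]])

```text
time_s: 12.65
tool_pos: [0.5541, -0.1751, 0.1756]
tool_rot: [-152.1, -0.1, -6.7]
force: [-0.9, -6.0, 4.5]
grip_width: 0.0148
```

Call:
jog_arm(rows=[[0.83,0,-0.0009,0.0005,0,0,0]])

```text
time_s: 12.73
tool_pos: [0.5542, -0.174, 0.1756]
tool_rot: [-152.1, -0.1, -6.7]
force: [-0.5, -4.9, 4.3]
grip_width: 0.015
```

Call:
jog_arm(rows=[[0.83,0,-0.0009,0.0005,0,0,0]])

```text
time_s: 12.82
tool_pos: [0.5543, -0.173, 0.1756]
tool_rot: [-152.1, -0.1, -6.7]
force: [-0.6, -4.7, 3.7]
grip_width: 0.0148
```

Call:
jog_arm(rows=[[0.83,0,-0.0009,0.0005,0,0,0]])

```text
time_s: 12.9
tool_pos: [0.5544, -0.1725, 0.1756]
tool_rot: [-152.1, -0.1, -6.7]
force: [-2.0, -8.0, 5.5]
grip_width: 0.0148
```

Call:
jog_arm(rows=[[0.83,0,-0.0003,0.0001,0,0,0]])

```text
time_s: 12.98
tool_pos: [0.5543, -0.1724, 0.1757]
tool_rot: [-152.1, -0.1, -6.7]
force: [-1.3, -7.0, 4.8]
grip_width: 0.0147
```

Call:
jog_arm(rows=[[0.83,0,0,0,0,0,0]])

```text
time_s: 13.07
tool_pos: [0.5543, -0.1725, 0.1757]
tool_rot: [-152.1, -0.1, -6.7]
force: [-1.1, -7.8, 4.4]
grip_width: 0.0148
```

Call:
jog_arm(rows=[[0.83,0,-0.0006,0.0003,0,0,0],[0.83,0,0,0,0,0,0]])

```text
time_s: 13.23
tool_pos: [0.5543, -0.1723, 0.1758]
tool_rot: [-152.2, -0.1, -6.7]
force: [-1.8, -6.8, 4.8]
grip_width: 0.0146
```

Call:
jog_arm(rows=[[0.83,0,-0.0005,0.0002,0,0,0],[0.83,0,0,0,0,0,0]])

```text
time_s: 13.4
tool_pos: [0.5543, -0.1721, 0.1758]
tool_rot: [-152.2, -0.1, -6.8]
force: [-1.2, -8.9, 5.7]
grip_width: 0.0149
```

Call:
jog_arm(rows=[[0.83,0,-0.001,0.0005,0,0,0],[0.83,0,0,0,0,0,0]])

```text
time_s: 13.57
tool_pos: [0.5543, -0.1718, 0.176]
tool_rot: [-152.3, -0.2, -6.8]
force: [-2.5, -10.1, 6.1]
grip_width: 0.0147
```

Call:
jog_arm(rows=[[0.83,0,-0.0005,0.0002,0,0,0],[0.83,0,0,0,0,0,0]])

```text
time_s: 13.73
tool_pos: [0.5542, -0.1717, 0.176]
tool_rot: [-152.3, -0.2, -6.8]
force: [-2.6, -11.0, 5.8]
grip_width: 0.0147
```

Call:
jog_arm(rows=[[0.83,0,0,0,0,0,0],[0.83,0,0,0,0,0,0],[0.83,0,0,0,0,0,0]])

```text
time_s: 13.98
tool_pos: [0.5542, -0.1717, 0.176]
tool_rot: [-152.3, -0.2, -6.8]
force: [-2.9, -11.5, 5.9]
grip_width: 0.0145
```

Call:
jog_arm(rows=[[0.83,0,-0.0004,0.0002,0,0,0],[0.83,0,0,0,0,0,0],[0.83,0,0,0,0,0,0],[0.83,0,0,0,0,0,0],[0.83,0,0,0,0,0,0]])

```text
time_s: 14.4
tool_pos: [0.5542, -0.1716, 0.1761]
tool_rot: [-152.4, -0.2, -6.8]
force: [-2.6, -11.6, 5.6]
grip_width: 0.0147
```

```bash
python3 - <<'E'
from h import *
state()
for n in("top","scene"):
    p,d=cams.read_camera(n);W=cloud(n,d);x,y,z=W[...,0],W[...,1],W[...,2]
    m=(z>.113)&(z<.126)&(abs(x-.566)<.05)&(y>-.095)&(y<-.01)
    print(n,"block top",m.sum(),rect(W[m]))
    for r in outline_of(n,"carriage")[:1]:
        m=r['pixels']&(z<.022)&(z>.01);print("carriage",rect(W[m]))
cv2.imwrite("pics/s4.png",cv2.resize(p[150:300,200:400],None,fx=4,fy=4)[:,:,::-1])
E
```

```text
t 14.4 pos [ 0.5542 -0.1716  0.1761] rot [-152.36   -0.16   -6.85] F [ -2.58 -11.62   5.59] w 0.0147
top block top 443 (array([560.4, -64. ]), array([69.6, 63.1]), 82.8)
carriage (array([574.1,  55.9]), array([172.6, 168. ]), 83.4)
scene block top 387 (array([568.1, -63.9]), array([72.8, 52.8]), 77.2)
carriage (array([579.3,  55.9]), array([171.7, 175.7]), 83.4)
```

View pics/s4.png

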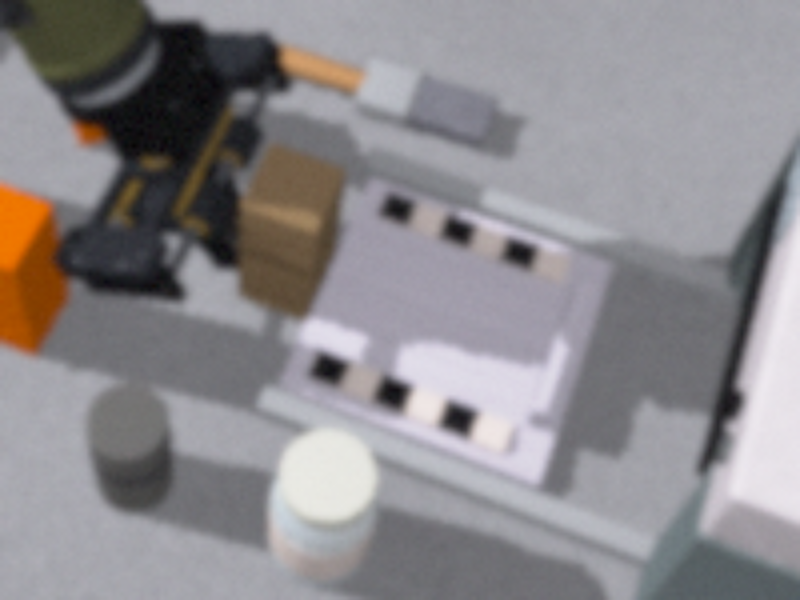

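The block (crop (290,230)) stands flush on the near edge and the carriage hasn't moved. The press was about 11.7 N against about 5 N for sliding. Next I back off, rise, and push high.

Call:
jog_arm(rows=[[0.83,0,0.0027,-0.0014,0,0,0],[0.83,0,0.0035,-0.0019,0,0,0],[0.83,0,0.0044,-0.0023,0,0,0],[0.83,0,0,0,0,0,0],[0.83,0,-0.0061,-0.0115,0,0,0],[0.83,0,-0.0117,-0.0221,0,0,0],[0.83,0,-0.0117,-0.0221,0,0,0],[0.83,0,-0.0094,-0.0177,0,0,0],[0.83,0,-0.0033,-0.0062,0,0,0],[0.83,0,0,0,0,0,0],[0.83,0,0,0,0,0,0]])

```text
time_s: 15.52
tool_pos: [0.5533, -0.179, 0.2653]
tool_rot: [-152.0, -0.1, -6.5]
force: [-1.2, -0.6, -0.3]
grip_width: 0.0149
```

Call:
jog_arm(rows=[[0.83,0,-0.0018,0.0009,0,0,0],[0.83,0,-0.0018,0.0009,0,0,0],[0.83,0,-0.0018,0.0009,0,0,0],[0.83,0,-0.0018,0.0009,0,0,0]])

```text
time_s: 15.85
tool_pos: [0.5539, -0.1717, 0.2648]
tool_rot: [-152.0, 0.0, -6.6]
force: [-2.0, -2.9, 1.0]
grip_width: 0.0146
```

Call:
jog_arm(rows=[[0.83,0,-0.0031,0.0003,0,0,0],[0.83,0,-0.0031,0.0003,0,0,0],[0.83,0,-0.0031,0.0003,0,0,0],[0.83,0,-0.0031,0.0003,0,0,0],[0.83,0,-0.0031,0.0003,0,0,0],[0.83,0,-0.0031,0.0003,0,0,0]])

```text
time_s: 16.35
tool_pos: [0.5564, -0.154, 0.273]
tool_rot: [-152.0, -0.1, -6.6]
force: [-0.3, -0.8, 0.1]
grip_width: 0.0149
```

Call:
jog_arm(rows=[[0.83,0,-0.003,0.0008,0,0,0],[0.83,0,-0.003,0.0008,0,0,0],[0.83,0,-0.003,0.0008,0,0,0],[0.83,0,-0.003,0.0008,0,0,0],[0.83,0,-0.003,0.0008,0,0,0],[0.83,0,-0.003,0.0008,0,0,0]])

```text
time_s: 16.85
tool_pos: [0.5584, -0.136, 0.2771]
tool_rot: [-152.0, -0.1, -6.6]
force: [0.6, 0.1, 0.1]
grip_width: 0.0149
```

```bash
python3 - <<'E'
from h import *
state()
p,d=cams.read_camera("scene")
cv2.imwrite("pics/s5.png",cv2.resize(p[150:300,200:400],None,fx=4,fy=4)[:,:,::-1])
E
```

```text
t 16.85 pos [ 0.5584 -0.136   0.2771] rot [-1.5198e+02 -6.0000e-02 -6.6100e+00] F [0.59 0.08 0.12] w 0.0149
```

View pics/s5.png

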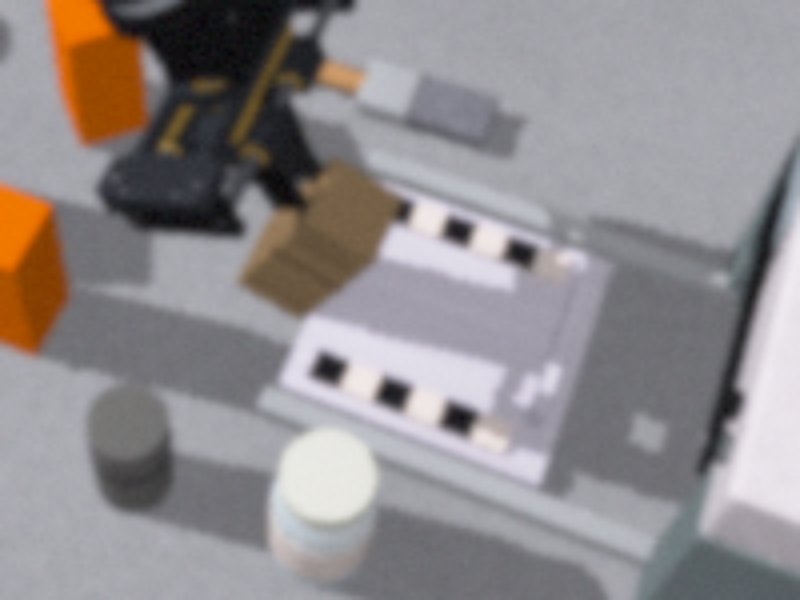

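The block (crop (320,240)) is leaning about 20–25° over the edge with the fingers behind its top, and the carriage is in place. I'm continuing slowly past balance.

Call:
jog_arm(rows=[[0.83,0,-0.0028,0.0013,0,0,0],[0.83,0,-0.0028,0.0013,0,0,0],[0.83,0,-0.0028,0.0013,0,0,0],[0.83,0,-0.0028,0.0013,0,0,0],[0.83,0,-0.0028,0.0014,0,0,0],[0.83,0,-0.0028,0.0015,0,0,0],[0.83,0,-0.0026,0.0016,0,0,0],[0.83,0,-0.0026,0.0016,0,0,0]])

```text
time_s: 17.57
tool_pos: [0.5612, -0.1115, 0.2774]
tool_rot: [-152.0, -0.1, -6.6]
force: [-1.2, -0.0, -0.3]
grip_width: 0.0149
```

Call:
jog_arm(rows=[[0.83,0,0,0,0,0,0],[0.83,0,0,0,0,0,0],[0.83,0,0,0,0,0,0],[0.83,0,0,0,0,0,0]])

```text
time_s: 17.9
tool_pos: [0.5611, -0.1121, 0.2774]
tool_rot: [-152.0, -0.1, -6.6]
force: [-0.5, -0.2, 0.7]
grip_width: 0.0149
```

```bash
python3 - <<'E'
from h import *
state()
for n in("top","scene"):
    p,d=cams.read_camera(n);W=cloud(n,d);x,y,z=W[...,0],W[...,1],W[...,2]
    m=(z>.05)&(z<.135)&(abs(x-.57)<.06)&(y>-.06)&(y<.15)
    if m.any(): print(n,"z pct",np.percentile(z[m],[5,50,95]).round(3))
    m=(z>.057)&(z<.07)&(abs(x-.57)<.06)&(y>-.06)&(y<.15)
    if m.sum()>20: print(n,"blk",m.sum(),rect(W[m]))
    for r in outline_of(n,"carriage")[:1]:
        m=r['pixels']&(z<.022)&(z>.01);print("carriage",rect(W[m]))
cv2.imwrite("pics/s6.png",cv2.resize(p[150:300,200:400],None,fx=4,fy=4)[:,:,::-1])
E
```

```text
t 17.9 pos [ 0.5611 -0.1121  0.2774] rot [-1.5201e+02 -6.0000e-02 -6.6300e+00] F [-0.45 -0.17  0.65] w 0.0149
top z pct [0.06  0.064 0.068]
top blk 570 (array([575.2,   7. ]), array([94., 50.]), 83.9)
carriage (array([574.6,  61.2]), array([162. , 167.9]), 83.4)
scene z pct [0.056 0.063 0.125]
scene blk 793 (array([575.7,  -4. ]), array([116.8,  52.5]), 84.3)
carriage (array([579.1,  56.8]), array([169.9, 173.6]), 83.3)
```

View pics/s6.png

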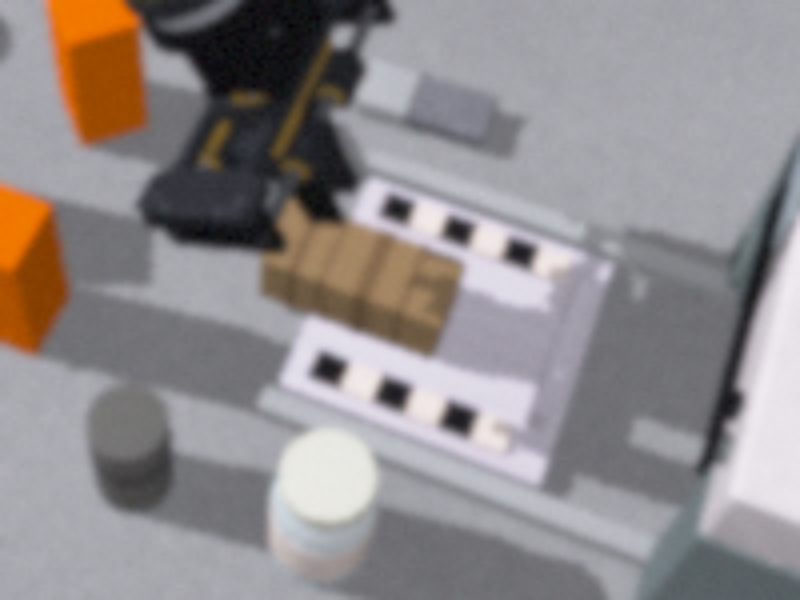

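The block (crop (360,280)) now lies on the carriage between the bars, still overhanging the near edge. The carriage is where it was. I'm moving the fingers back and down behind the foot.

```bash
python3 - <<'E'
from h import *
plan([.556,-.1693,.2774],[-152,0,-6.8]);plan([.556,-.1693,.1947],None,[.556,-.1693,.2774],[-152,0,-6.8])
E
```

```text
shift [ 0.0015  0.0507 -0.027 ] len 0.057
turn [-0.    0.03  0.18]
shift [0.     0.0388 0.073 ] len 0.083
```

Call:
jog_arm(rows=[[0.83,0.0005,0.0087,-0.0045,0,0,0],[0.83,0.0005,0.015,-0.008,0,0,0],[0.83,0.0005,0.015,-0.008,0,0,0.2],[0.83,0,0.012,-0.0065,0,0,0],[0.83,0,0,0,0,0,0],[0.83,0,0.006,0.011,0,0,0],[0.83,0,0.01,0.019,0,0,0],[0.83,0,0.01,0.019,0,0,0],[0.83,0,0.008,0.015,0,0,0],[0.83,0,0.0048,0.009,0,0,0],[0.83,0,0,0,0,0,0],[0.83,0,0,0,0,0,0]])

```text
time_s: 19.1
tool_pos: [0.556, -0.1687, 0.1943]
tool_rot: [-152.0, 0.1, -6.8]
force: [-0.4, -0.6, 0.7]
grip_width: 0.0149
```

Call:
jog_arm(rows=[[0.83,0,-0.0018,0.0009,0,0,0],[0.83,0,-0.0018,0.0009,0,0,0],[0.83,0,-0.0018,0.0009,0,0,0],[0.83,0,-0.0018,0.0009,0,0,0],[0.83,0,-0.0018,0.0009,0,0,0],[0.83,0,-0.0018,0.0009,0,0,0],[0.83,0,-0.0018,0.0009,0,0,0]])

```text
time_s: 19.68
tool_pos: [0.5576, -0.1564, 0.1957]
tool_rot: [-152.1, -0.1, -6.9]
force: [-1.0, -6.2, 2.3]
grip_width: 0.0148
```

Call:
jog_arm(rows=[[0.83,0,-0.0018,0.0009,0,0,0],[0.83,0,-0.0018,0.0009,0,0,0],[0.83,0,-0.0018,0.0009,0,0,0],[0.83,0,-0.0018,0.0009,0,0,0],[0.83,0,-0.0018,0.0009,0,0,0],[0.83,0,-0.0018,0.0009,0,0,0]])

```text
time_s: 20.18
tool_pos: [0.5591, -0.143, 0.1955]
tool_rot: [-152.0, 0.0, -6.8]
force: [-0.2, -4.7, 2.6]
grip_width: 0.0149
```

Call:
jog_arm(rows=[[0.83,0,-0.0018,0.0009,0,0,0],[0.83,0,-0.0018,0.0009,0,0,0],[0.83,0,-0.0018,0.0009,0,0,0],[0.83,0,-0.0018,0.0009,0,0,0],[0.83,0,-0.0018,0.0009,0,0,0],[0.83,0,-0.0018,0.0009,0,0,0],[0.83,0,-0.0018,0.0009,0,0,0],[0.83,0,-0.0018,0.0009,0,0,0],[0.83,0,-0.0018,0.0009,0,0,0],[0.83,0,-0.0018,0.0009,0,0,0]])

```text
time_s: 21.02
tool_pos: [0.5613, -0.1227, 0.1957]
tool_rot: [-152.0, 0.1, -6.8]
force: [-0.1, -3.8, 0.8]
grip_width: 0.0148
```

```bash
python3 - <<'E'
from h import *
state()
for n in("top","scene"):
    p,d=cams.read_camera(n);W=cloud(n,d);x,y,z=W[...,0],W[...,1],W[...,2]
    m=(z>.057)&(z<.07)&(abs(x-.58)<.06)&(y>-.06)&(y<.15)
    if m.sum()>20: print(n,"blk",m.sum(),rect(W[m]),"ymax",np.percentile(y[m],98))
    for r in outline_of(n,"carriage")[:1]:
        m=r['pixels']&(z<.022)&(z>.01)&(y>.06);print("carriage",rect(W[m]),"ymax",np.percentile(y[m],99))
    m=(z>.03)&(z<.045)&(abs(x-.58)<.06)&(y>.09)&(y<.16)
    if m.sum()>5:print("stop",m.sum(),rect(W[m]))
E
```

```text
t 21.0167 pos [ 0.5613 -0.1227  0.1957] rot [-1.5199e+02  6.0000e-02 -6.7700e+00] F [-0.11 -3.76  0.8 ] w 0.0148
top blk 945 (array([576.9,  23.1]), array([134. ,  50.7]), 82.7) ymax 0.08699916894798751
stop 179 (array([582.3, 125.8]), array([ 11.3, 100. ]), 83.5)
scene blk 936 (array([578.3,  17.1]), array([148.5,  51. ]), 83.0) ymax 0.08830944765724592
carriage (array([582.9,  96.7]), array([ 89.7, 173.1]), 83.3) ymax 0.14620151739606727
stop 155 (array([583.8, 126.9]), array([  9.9, 100.9]), 83.6)
```

Call:
jog_arm(rows=[[0.83,0,-0.0018,0.0009,0,0,0],[0.83,0,-0.0018,0.0009,0,0,0],[0.83,0,-0.0018,0.0009,0,0,0],[0.83,0,-0.0018,0.0009,0,0,0],[0.83,0,-0.0018,0.0009,0,0,0],[0.83,0,-0.0018,0.0009,0,0,0],[0.83,0,-0.0018,0.0009,0,0,0],[0.83,0,-0.0018,0.0009,0,0,0],[0.83,0,-0.0018,0.0009,0,0,0],[0.83,0,-0.0018,0.0009,0,0,0],[0.83,0,-0.0018,0.0009,0,0,0],[0.83,0,-0.0009,0.0005,0,0,0]])

```text
time_s: 22.22
tool_pos: [0.5642, -0.0997, 0.1965]
tool_rot: [-152.0, 0.0, -6.8]
force: [-0.5, -2.1, -1.3]
grip_width: 0.0154
```

Call:
jog_arm(rows=[[0.83,0,-0.0009,0.0005,0,0,0],[0.83,0,-0.0009,0.0005,0,0,0],[0.83,0,-0.0009,0.0005,0,0,0]])

```text
time_s: 22.47
tool_pos: [0.5645, -0.0971, 0.1964]
tool_rot: [-152.0, 0.0, -6.8]
force: [-0.7, -2.7, -0.1]
grip_width: 0.0149
```

Call:
jog_arm(rows=[[0.83,0,-0.0009,0.0005,0,0,0],[0.83,0,-0.0009,0.0005,0,0,0]])

```text
time_s: 22.63
tool_pos: [0.5648, -0.0951, 0.1964]
tool_rot: [-152.0, 0.0, -6.8]
force: [0.2, -2.3, -0.9]
grip_width: 0.0153
```

Call:
jog_arm(rows=[[0.83,0,-0.0009,0.0005,0,0,0],[0.83,0,-0.0009,0.0005,0,0,0]])

```text
time_s: 22.8
tool_pos: [0.565, -0.093, 0.1964]
tool_rot: [-152.0, 0.0, -6.8]
force: [-0.4, -3.0, -1.0]
grip_width: 0.0147
```

Call:
jog_arm(rows=[[0.83,0,-0.0009,0.0005,0,0,0]])

```text
time_s: 22.88
tool_pos: [0.5652, -0.092, 0.1964]
tool_rot: [-152.0, 0.0, -6.8]
force: [-1.4, -3.0, -0.2]
grip_width: 0.0148
```

Call:
jog_arm(rows=[[0.83,0,-0.0009,0.0005,0,0,0]])

```text
time_s: 22.97
tool_pos: [0.5652, -0.0914, 0.1964]
tool_rot: [-152.1, 0.0, -6.8]
force: [-1.2, -5.4, 0.2]
grip_width: 0.0149
```

Call:
jog_arm(rows=[[0.83,0,-0.0009,0.0005,0,0,0]])

```text
time_s: 23.05
tool_pos: [0.5652, -0.0911, 0.1964]
tool_rot: [-152.1, 0.0, -6.8]
force: [-1.7, -7.4, 0.9]
grip_width: 0.0151
```

Call:
jog_arm(rows=[[0.83,0,-0.0007,0.0004,0,0,0],[0.83,0,0,0,0,0,0]])

```text
time_s: 23.22
tool_pos: [0.5652, -0.0909, 0.1965]
tool_rot: [-152.2, 0.0, -6.9]
force: [-1.6, -6.5, 1.1]
grip_width: 0.0147
```

Call:
jog_arm(rows=[[0.83,0,-0.0005,0.0002,0,0,0],[0.83,0,0,0,0,0,0],[0.83,0,0,0,0,0,0]])

```text
time_s: 23.47
tool_pos: [0.5652, -0.0908, 0.1965]
tool_rot: [-152.2, -0.0, -6.9]
force: [-1.9, -8.2, 0.2]
grip_width: 0.0151
```

Call:
jog_arm(rows=[[0.83,0,-0.0006,0.0003,0,0,0],[0.83,0,0,0,0,0,0],[0.83,0,0,0,0,0,0]])

```text
time_s: 23.72
tool_pos: [0.5652, -0.0907, 0.1966]
tool_rot: [-152.2, -0.0, -6.9]
force: [-3.0, -8.1, 1.9]
grip_width: 0.0151
```

Call:
jog_arm(rows=[[0.83,0,-0.0003,0.0001,0,0,0],[0.83,0,0,0,0,0,0],[0.83,0,0,0,0,0,0],[0.83,0,0,0,0,0,0],[0.83,0,0,0,0,0,0]])

```text
time_s: 24.13
tool_pos: [0.5652, -0.0906, 0.1966]
tool_rot: [-152.3, -0.0, -6.9]
force: [-1.7, -7.9, 1.5]
grip_width: 0.0147
```

Call:
jog_arm(rows=[[0.83,0,-0.0007,0.0004,0,0,0],[0.83,0,0,0,0,0,0],[0.83,0,0,0,0,0,0]])

```text
time_s: 24.38
tool_pos: [0.5652, -0.0904, 0.1967]
tool_rot: [-152.3, -0.0, -7.0]
force: [-3.8, -11.1, 2.5]
grip_width: 0.015
```

Call:
jog_arm(rows=[[0.83,0,-0.0003,0.0001,0,0,0],[0.83,0,0,0,0,0,0],[0.83,0,0,0,0,0,0],[0.83,0,0,0,0,0,0],[0.83,0,0,0,0,0,0]])

```text
time_s: 24.8
tool_pos: [0.5652, -0.0903, 0.1967]
tool_rot: [-152.3, -0.0, -7.0]
force: [-3.0, -11.4, 2.5]
grip_width: 0.0145
```

Pressed at about 10–11.5 N for half a second. Next I release straight back and raise the arm clear, then check.

Call:
jog_arm(rows=[[0.83,0,0.0018,-0.0009,0,0,0],[0.83,0,0.0018,-0.0009,0,0,0],[0.83,0,0.0027,-0.0014,0,0,0],[0.83,0,0.007,-0.0037,0,0,0],[0.83,0,0.0132,-0.007,0,0,0],[0.83,0,0.007,-0.0037,0,0,0],[0.83,0,-0.007,-0.0133,0,0,0],[0.83,0,-0.0117,-0.0221,0,0,0],[0.83,0,-0.0117,-0.0221,0,0,0],[0.83,0,-0.0117,-0.0221,0,0,0],[0.83,0,-0.0117,-0.0221,0,0,0],[0.83,0,-0.0117,-0.0221,0,0,0]])

```text
time_s: 25.8
tool_pos: [0.5611, -0.1245, 0.3387]
tool_rot: [-151.9, 0.0, -6.8]
force: [0.4, 1.0, -0.3]
grip_width: 0.0148
```

Call:
jog_arm(rows=[[0.83,0,0.009,-0.02,0,0,0],[0.83,0,0.017,-0.03,0,0,0],[0.83,0,0.017,-0.03,0,0,0],[0.83,0,0.009,-0.015,0,0,0],[0.83,0,0,0,0,0,0],[0.83,0,0,0,0,0,0]])

```text
time_s: 26.3
tool_pos: [0.5503, -0.2153, 0.3971]
tool_rot: [-152.0, -0.1, -6.9]
force: [-1.0, 0.7, -0.3]
grip_width: 0.0145
```

```bash
python3 - <<'E'
from h import *
state()
for n in("top","scene"):
    p,d=cams.read_camera(n);W=cloud(n,d);x,y,z=W[...,0],W[...,1],W[...,2]
    m=(z>.057)&(z<.07)&(abs(x-.58)<.06)&(y>-.06)&(y<.16)
    print(n,"blk",m.sum(),rect(W[m]))
    for k in("carriage","round_core","jar","brush","magnifier"):
      for r in outline_of(n,k)[:1]:
        m=r['pixels']&(d>0)&(z>-.01);X=W[m]
        zt=np.percentile(X[:,2],95)
        if k=="carriage":X=X[(X[:,2]<.022)&(X[:,2]>.009)]
        else: X=X[X[:,2]>zt-.008]
        print(n,k,round(r['conf'],2),rect(X))
    m=(z>.03)&(z<.045)&(abs(x-.58)<.07)&(y>.115)&(y<.16)
    print("stop",m.sum(),rect(W[m]))
    if n=="top": a=p[110:270,110:380]
    else: b=p[110:270,130:400]
cv2.imwrite("pics/s7.png",cv2.resize(np.vstack([a,b]),None,fx=1.85,fy=1.85)[:,:,::-1])
E
```

```text
t 26.3 pos [ 0.5503 -0.2153  0.3971] rot [-1.5199e+02 -5.0000e-02 -6.9200e+00] F [-1.    0.7  -0.25] w 0.0145
top blk 944 (array([581.8,  61.2]), array([120.8,  50.4]), 83.2)
top carriage 0.71 (array([574.2,  55.4]), array([173.2, 167.1]), 82.8)
top jar 0.91 (array([733.6,  10.2]), array([51.4, 51.3]), 75.2)
top brush 0.78 (array([405.8, -37.9]), array([176.7,  41.4]), 86.6)
top magnifier 0.45 (array([573.9,  55. ]), array([170. , 166.4]), 83.4)
stop 122 (array([582.2, 126.1]), array([10.8, 99.9]), 83.7)
scene blk 914 (array([583.4,  61.8]), array([119.5,  52.6]), 83.5)
scene carriage 0.62 (array([576.8,  56.1]), array([171.9, 182.8]), 83.4)
scene round_core 0.64 (array([ 729.9, -107.2]), array([46.9, 45.6]), 15.9)
scene jar 0.91 (array([736.3,  10.6]), array([51.8, 48.1]), 15.5)
scene magnifier 0.79 (array([ 512.9, -315.3]), array([331. ,  72.1]), 48.3)
stop 151 (array([584.2, 125.5]), array([ 12.9, 100.3]), 83.2)
```

View pics/s7.png

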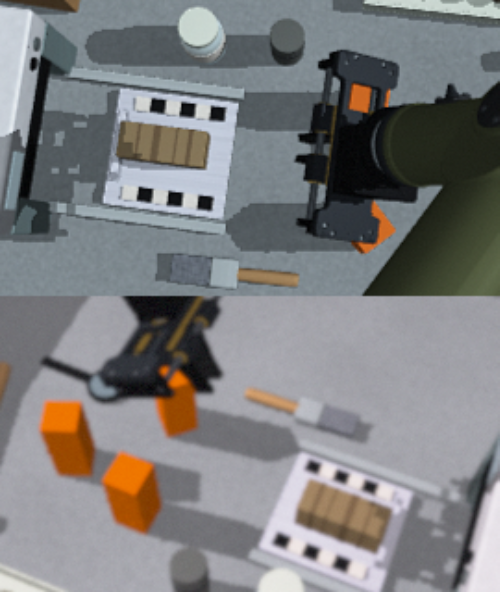

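The block (top view crop (163,143)) lies between the bars against the stop. The carriage has moved less than 1 mm, and the bystanders and orange blocks are in place. Handing in.

```bash
python3 -c "
from cell import env;print(env.sign_off())"
```

```text
the job is handed in; nothing more can be done
None
```

The block lies on the carriage between the two scale bars, against the end stop, and I handed the job in at about 27 s of the 72 s.

**How the first part was done:** the first 39 mm or so were not a pure push. The orange blocks left no room for a low, leaned-back gripper behind the block. So I slid it along the table in a light pinch (6 N) at constant height, squaring it up on the way. I saw no sign of lifting: the commanded height did not change, and the block stood upright in the pictures between slides. The last 12 mm or so to the edge, the tipping and the slide to the stop were plain pushes with the fingertips.

**Pressing:**

| Press | Total push | Sliding force | Held |
|---|---|---|---|
| Near edge, block standing | about 11.7 N | about 5 N | over 0.4 s |
| End stop, block lying | about 10–11.5 N | about 3–4 N | about 0.5 s |

Both end up roughly 6–8 N above sliding. The force reading was noisy by about 1 N. At the near edge the fingers also pressed down by about 6 N, so the net press there could be a little lower, nearer 5–6 N.

**Last checks:**
- **Fit:** the block's end is at y ≈ 0.121 m, the same as the stop's face, and the block is square to the carriage.
- **Carriage:** moved less than 1 mm in the top camera, its centre going from (573.8, 55.4) to (574.2, 55.4) mm.
- **Bystanders:** the jar, brush and round core are unchanged to within 1–2 mm.
- **Hand lens:** in the last pictures the network misreported it because the arm partly hid it. I checked it only by eye; the gripper never went down near it.
- **Orange blocks:** all three were still standing in the last picture, by eye only.

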